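Trial-fit a taper arbor and drift it out

TASK

Trial-fit the taper arbor in the bench socket: turn it by its grip bar until the tongue finds its slot, and push it home until its flange sits flush on the socket's rim. Then let go of it and, without touching the arbor again, push the steel wedge along its rail through the slot until the wedge has broken the arbor loose and lifted it about a centimetre; leave it standing upright on the wedge, and leave the other things on the bench where they are.

Things in the scene. Friction and masses are not known exactly. Their poses are not given: they have to be found in the camera images.
- socket: Fixed dark steel taper socket: round barrel, 64 mm diameter, on a grey base plate 235 x 70 x 8 mm that carries a rail. Origin on the barrel's axis at bench level, z up. Its x axis runs along the rail the way the wedge is driven; the base spans x = -165 to +70 mm. Rail walls (x = -160 to -32 mm) reach 18 mm above the bench on either side of a 23 mm channel whose floor is at 8 mm.
- socket_rim (a point): Centre of the barrel's open top, 85 mm above the bench. At the bottom of the bore is the tongue's slot, 25 mm long along the socket's x axis, 12 mm wide. Sprung shoes in the bore grip the shank over the last 14 mm: pushing it home takes about 10 N, and it stays where it is left.
- passage (a point): Mouth of the wedge's passage at floor level, 8 mm above the bench, 32 mm before the barrel's axis. The passage, 23 mm wide and 29 mm high, runs along x right through the barrel under the tongue's slot.
- arbor: Steel arbor, about 0.35 kg, standing in the socket. Origin on its axis at the underside of its flange (48 mm diameter, 8 mm thick), z up. Below it a tapered shank 40 mm long, then a flat tongue 22 (x) by 9 (y) by 16 mm deep, narrowing at its end. It starts turned +0.5 to +1.4 rad about z from the socket's x axis and stands on its tongue 14 mm above the rim. Home: origin at the rim's centre.
- grip_bar (a point): Centre of the arbor's grip bar, 31 mm above its origin: 50 mm long (arbor's x), 16 mm thick (y), 30 mm tall, its underside 8 mm above the flange. The bar is parallel to the tongue; the tongue enters its slot when the bar is parallel to the rail, within about 0.12 rad, either way round.
- nose (a point): Lowest point of the rounded nose under the tongue, 63 mm below the arbor's origin; the wedge lifts the arbor here. 22 mm above the bench when the arbor is home.
- wedge: Polished steel wedge, 0.35 kg, 190 mm long, 20 mm wide, in the rail, thin end to the barrel. Origin under the middle of its butt face, 8 mm above the bench; x points to the tip. The butt is a dark block 38 mm tall, 20 mm wide. The wedge is 27 mm high up to x = 102 mm, then slopes to 5 mm at the tip. Starts with its butt 175 to 210 mm from the barrel's axis; pushing takes 5 to 20 N; it stays put.
- wedge_tip (a point): Middle of the wedge's thin tip, at its underside, 190 mm from the butt. With the arbor home the wedge meets the nose when the butt is about 153 mm before the barrel's axis; then it lifts nearly 1 mm per 4 mm of travel, up to about 12 mm when the butt is 102 mm from the axis. The arbor may lean up to 0.13 rad as it rises.
- solder_spool: Loose bystander: spool of solder wire on its flange, 65 mm wide, 34 mm tall. Origin under its middle.
- cutters: Loose bystander: side cutters with green grips, 130 x 58 x 12 mm, lying flat. Origin under the middle.
- tape_roll: Loose bystander: roll of white tape lying flat, 77 mm diameter, 18 mm tall. Origin under the middle.

How it is judged:
By the outcome, as a careful person would: the job done as asked, in the order asked, and still so for the second after the job is handed in, with the robot touching nothing.
It also fails if it takes over 54 s, if anything falls off the work surface, if the arm or the gripper's body presses on something with over 40 N, if the wrist force passes 120 N, or if a joint passes its speed limit or range.

ROBOT

A 6-joint arm with a two-finger parallel gripper is mounted at the origin on a cart in front of the work surface, level with it; the furniture and walls round the work are solid. World frame = base frame: x ahead of the robot, y to its left, z up, the work surface at z = 0. Lengths are in m, angles in rad, forces in N, time in s.
With the tool pointing down it reaches from about 0.25 to 0.775 m from the base axis. Payload 4 kg.
Tool frame: the origin (TCP) lies midway between the tips of the shut fingers; the grasp point (between the pads) lies grip_point_offset behind it (grip_point_offset is the distance from the TCP to the grasp point, in m); z points along the fingers, y is the line along which they close (so a half turn about z gives the same grasp; the last joint's range is limited). The gripper opens to 94 mm and grips with 3 to 60 N. Pads are 16 mm wide; open, the fingers measure 119 mm over their backs; the gripper's body (75 mm by 177 mm) begins 78 mm behind the grasp point.
Start: joints at [1.119, 0.087, 1.371, -0, 1.684, -0.103], TCP at [0.188, 0.517, 0.206] pointing down, gripper open.
Joint ranges: [-3.1, 3.1], [-0.76, 2.03], [0.27, 2.55], [-1.08, 4.22], [0.17, 2.65], [-2.57, 2.57]. Speed limits (rad/s): [2.79, 2.79, 3.14, 3.14, 3.14, 3.14].

INTERFACE

Orientations are given as [roll, pitch, yaw] about the fixed x, y, z axes, in that order (R = Rz(yaw) Ry(pitch) Rx(roll)).
In Python, from bench import * gives the robot as it stands. The module is installed in compiled form; this text tells all that it offers.
- The arm moves only by the tool apply_moves, never from a script. Its argument "commands" is a list of rows, each a list of 7 numbers: the turn, a rotation vector about the world's x, y, z in rad, then the shift along the world's x, y, z in m, then the opening in per cent of the stroke, from 0 (shut) to 100 (fully open). In form: [[ax, ay, az, x, y, z, jaw], ...]. A call has exactly 5 rows; each row is the pose to reach, as a shift and turn from the pose commanded when the call began; what a row does not reach only later rows make up. A row lasts 1/10 s, in which the tool goes at most 50 mm and 8.59 degrees, less where a joint would pass 70% of its speed; a pose out of reach is approached as far as the arm can. A call with a gripper value outside its range is refused whole. The fingers move at their own pace and stop on an object; the grip force is fixed at half the most. Time passes only in rows, so rows that repeat a pose let the fingers close, or fill a call up. It gives the time, the measured TCP pose, the force, the opening and the grip force at its end, in the units of the state.
- get_obs(): the state, without advancing time (a new reading comes with each control period).
- snapshot(name): name is "scene" or "top" or "wrist"; returns a dict with "pixels" (400x640x3 uint8, red, green, blue), "vertical_fov" (degrees; the focal length in pixels is half the picture's height over the tangent of half this angle, whatever the lens; pixels are square), "cx", "cy" (the principal point, pixels), "rvec" (rotation vector, rad) and "tvec" (3), from world to camera coordinates, as OpenCV has them. Camera axes: x right, y down, z forward; pixel columns grow to the right and rows downward; lengths in m; the calibration is good to about 2 mm. A picture is of the moment at which its call begins. There is no depth.
- close_job(): hands the job in; it is judged then, once.
Trained networks look in the newest picture that a camera, given by its name, has taken for a name from the list of things; names that differ only in an ending like _2 or _b are one class to them, and where a whole thing is asked for, a point or a joint stands for the part that bears it (a point fixed in the world has none). Each returns a list of dicts, best first, with "score" (0 to 1); they miss things now and then, are a little off and sometimes report something else, mostly with a low value. They report only what shows in the picture. A call takes as long as a camera call.
- masks_of(camera, query): "mask" (400x640 bool, what is visible of it) and "extent" ([left, top, right, bottom] in pixels, round what is visible of it).
- place_of(camera, query): "pixel" ([column, row] in pixels: a listed point, or the origin of a listed thing).
The state is a dict: "time": time; "joint_positions": joint angles; "qvel": joint speeds; "joint_torque": joint torques, N m; "tool_pos": TCP position; "ee_rot": TCP orientation; "wrist_force": force on the tool from outside, world axes, zero at the start; "wrist_torque": the same for the moment, N m; "width": finger opening in m; "finger_force": force on a finger pad.
Only numpy, scipy, OpenCV 4.12 (cv2) and the standard library are available. Lean on these libraries where they do the work, as an engineer would, in place of code of your own. Each camera call takes 0.05 s, during which the arm holds its last target. There are 200 camera calls.

## Working session

There is one attempt and no reset: what is moved stays moved. The work goes in short steps, Python scripts to look and compute and a tool call to move; the robot and the scene stay as the last step left them, time stands still between calls to the robot, and variables do not carry over. Pictures are saved under pics/ and viewed, at most 13 in all, crops included, and the job is handed in when it is done.

Besides the shell and the picture viewer there is one more tool, called after "Call:" in YAML: its name, and indented under it one key for each argument. apply_moves: Moves the arm, as the interface text tells. Its arguments: {"type":"object","properties":{"commands":{"type":"array"}},"required":["commands"]}

```bash
mkdir -p pics; cat > h.py <<'E'
from bench import *
import numpy as np, cv2
C={}
def cam(n):
    s=snapshot(n); f=200/np.tan(np.radians(s["vertical_fov"])/2)
    K=np.array([[f,0,s["cx"]],[0,f,s["cy"]],[0,0,1]]); R=cv2.Rodrigues(np.array(s["rvec"],float))[0]
    C[n]=(K,R,np.array(s["tvec"],float).ravel(),s["pixels"]); return C[n]
def ray(n,p):
    K,R,t,_=C[n]; d=R.T@np.linalg.solve(K,[p[0],p[1],1]); return -R.T@t,d/np.linalg.norm(d)
def atz(n,p,z):
    o,d=ray(n,p); return o+d*(z-o[2])/d[2]
def tri(obs):
    A=np.zeros((3,3));b=np.zeros(3)
    for n,p in obs:
        o,d=ray(n,p);M=np.eye(3)-np.outer(d,d);A+=M;b+=M@o
    x=np.linalg.solve(A,b); return x,[np.linalg.norm(np.cross(x-ray(n,p)[0],ray(n,p)[1])) for n,p in obs]
def proj(n,X):
    K,R,t,_=C[n]; q=K@(R@np.array(X)+t); return q[:2]/q[2]
def save(n,f,crop=None,k=1):
    im=C[n][3][...,::-1]
    if crop: im=im[crop[1]:crop[3],crop[0]:crop[2]]
    cv2.imwrite("pics/"+f,cv2.resize(im,None,fx=k,fy=k,interpolation=cv2.INTER_CUBIC))
E
python3 - <<'E'
from h import *
np.set_printoptions(precision=4,suppress=True)
P={}
for n in("scene","top"):
    cam(n); save(n,n+"1.png")
    for q in "socket socket_rim passage arbor grip_bar nose wedge wedge_tip solder_spool cutters tape_roll".split():
        r=place_of(n,q)
        if r: P[n,q]=r[0]["pixel"]; print(n,q,np.array(r[0]["pixel"]),round(r[0]["score"],2))
for (n,q) in list(P):
    if n=="top" and ("scene",q) in P: print(q,*tri([(m,P[m,q]) for m in("scene","top")]))
print(get_obs())
E
```

```text
scene socket [310.5 194.1] 0.6
scene socket_rim [308.1 172.5] 0.57
scene passage [312.8 193.9] 0.71
scene arbor [309.8 168.3] 0.62
scene grip_bar [309.7 160.7] 0.64
scene wedge [347.  217.4] 0.87
scene wedge_tip [304.1 192.5] 0.62
scene solder_spool [231.1 172.3] 0.54
scene cutters [274.4 228. ] 0.65
scene tape_roll [385.  291.3] 0.66
top socket [276.3 205. ] 0.76
top socket_rim [272.1 201.8] 0.75
top passage [281.6 201. ] 0.84
top arbor [268.6 200.3] 0.57
top grip_bar [332.3 190.1] 0.73
top wedge [330.5 188.7] 0.6
top solder_spool [203.5 255.4] 0.75
top cutters [308.5 255.6] 0.77
top tape_roll [413.8 213.9] 0.9
socket [ 0.5704  0.1182 -0.0035] [np.float64(0.004221482694713092), np.float64(0.0042214826947129655)]
socket_rim [0.5715 0.1247 0.0774] [np.float64(0.00012166249763794945), np.float64(0.0001216624976378557)]
passage [0.577  0.1033 0.005 ] [np.float64(0.0017131174354531667), np.float64(0.0017131174354530047)]
arbor [0.5784 0.1324 0.0861] [np.float64(0.003139838167051735), np.float64(0.00313983816705194)]
grip_bar [ 0.544  -0.027   0.2303] [np.float64(0.047136126903528745), np
[... 237 characters left out ...]
1)]
cutters [0.4008 0.0227 0.0045] [np.float64(0.003139328927060216), np.float64(0.00313932892706022)]
tape_roll [ 0.532  -0.3252 -0.0085] [np.float64(0.005952824471868116), np.float64(0.00595282447186812)]
{'time': 1.2, 'joint_positions': array([ 1.1189,  0.0872,  1.3706, -0.    ,  1.6836, -0.1031]), 'qvel': array([ 0.0008, -0.0003, -0.0007, -0.001 , -0.0008, -0.0001]), 'joint_torque': array([  0.0004, -34.0055, -30.2594,   0.0717,   0.0238,   0.    ]), 'tool_pos': array([0.188 , 0.5169, 0.2055]), 'ee_rot': array([3.1414, 0.0001, 2.7928]), 'wrist_force': array([ 0.2819, -0.3483,  0.3454]), 'wrist_torque': array([-0.0049,  0.0467, -0.0016]), 'finger_force': 0.0, 'width': 0.09377403713492029}
```

View pics/scene1.png

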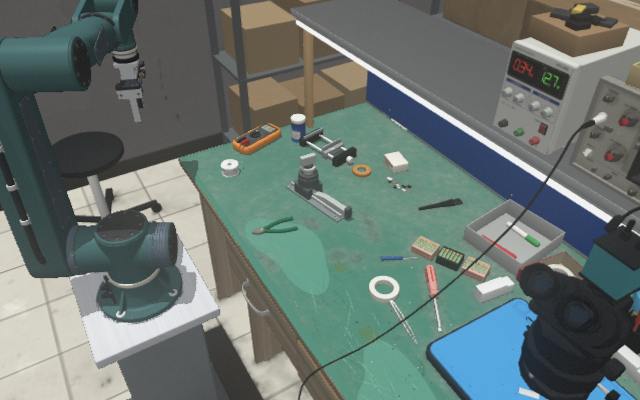

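View pics/top1.png

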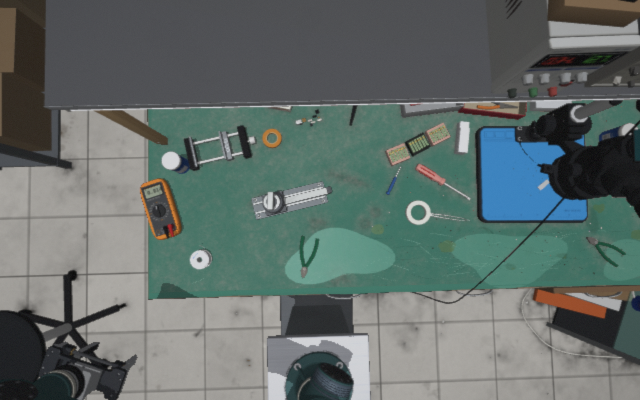

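The scene is clear: barrel near (0.571, 0.122), with the rail running to the butt at about (0.609, -0.051). In the top picture the barrel is at about (272,202) and the butt at about (328,189). I'll bring the wrist camera over it.

Call:
apply_moves:
  commands:
    - [0,0,0,0.03,-0.035,0.02,100]
    - [0,0,0,0.06,-0.07,0.04,100]
    - [0,0,0,0.09,-0.105,0.06,100]
    - [0,0,0,0.12,-0.14,0.08,100]
    - [0,0,0,0.15,-0.175,0.1,100]

```text
time: 1.7
tool_pos: [0.338, 0.3413, 0.306]
ee_rot: [3.141, 0.0, 2.793]
wrist_force: [1.5, 0.7, -0.2]
width: 0.094
finger_force: 0.0
```

Call:
apply_moves:
  commands:
    - [0,0,0,0.03,-0.035,0.01,100]
    - [0,0,0,0.06,-0.07,0.01,100]
    - [0,0,0,0.09,-0.105,0.01,100]
    - [0,0,0,0.12,-0.14,0.01,100]
    - [0,0,0,0.15,-0.175,0.01,100]

```text
time: 2.2
tool_pos: [0.4882, 0.1661, 0.3153]
ee_rot: [3.141, 0.001, 2.793]
wrist_force: [1.2, 0.4, -0.3]
width: 0.0938
finger_force: 0.0
```

Call:
apply_moves:
  commands:
    - [0,0,0,0.02,-0.02,0,100]
    - [0,0,0,0.04,-0.04,0,100]
    - [0,0,0,0.06,-0.06,0,100]
    - [0,0,0,0.06,-0.06,0,100]
    - [0,0,0,0.06,-0.06,0,100]

```text
time: 2.7
tool_pos: [0.5472, 0.1076, 0.3146]
ee_rot: [3.142, -0.001, 2.792]
wrist_force: [0.3, 0.3, 0.3]
width: 0.0937
finger_force: 0.0
```

```bash
python3 - <<'E'
from h import *
np.set_printoptions(precision=4,suppress=True)
cam("wrist"); save("wrist","w1.png")
for q in "socket socket_rim passage arbor grip_bar wedge wedge_tip".split():
    r=place_of("wrist",q)
    if r: print(q,np.array(r[0]["pixel"]),round(r[0]["score"],2))
K,R,t,_=C["wrist"]; print(-R.T@t,R[2])
o=get_obs(); print(o["tool_pos"],o["ee_rot"],o["time"])
E
```

```text
socket [338.9 174.6] 0.64
passage [315.8 186.3] 0.96
arbor [332.9 189.2] 0.93
grip_bar [342.4 196.8] 0.78
[0.472  0.1357 0.4944] [ 0.259  -0.0943 -0.9613]
[0.5469 0.1084 0.3154] [3.1412 0.0005 2.7938] 3.1
```

View pics/w1.png

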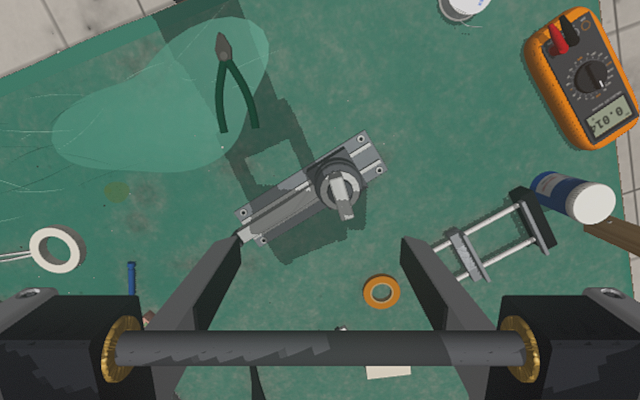

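The wrist picture shows the arbor in the barrel at about (338,190) with the rail running down-left to (240,235). I'll crop the bar and fit its direction and the base plate's.

```bash
python3 - <<'E'
from h import *
cam("wrist"); save("wrist","w1c.png",(220,120,400,260),4)
E
```

```text
(no output)
```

View pics/w1c.png

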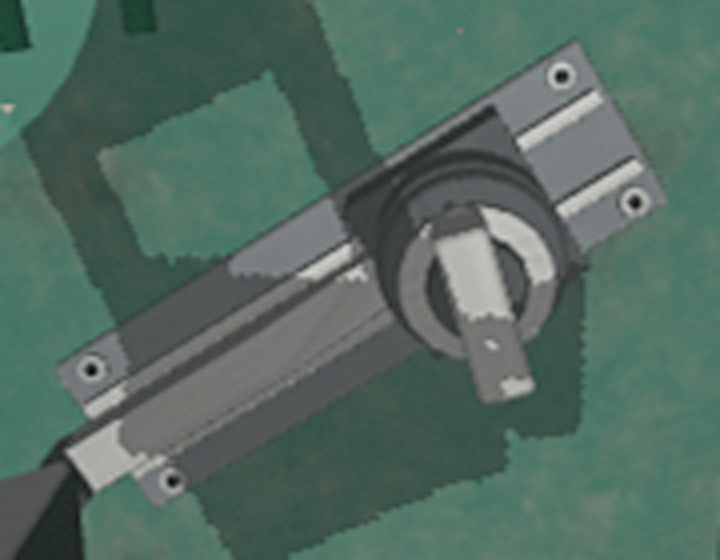

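The crop shows plate corners at crop (578,40), (668,205), (55,368) and (165,505), and the bar's top face at (433,240), (483,230), (535,383) and (485,402). I'll compute poses from these, then check them from a second wrist position.

```bash
python3 - <<'E'
from h import *
from scipy.optimize import least_squares
np.set_printoptions(precision=4,suppress=True)
cam("wrist")
f=lambda p:np.array(p)/4+[220,120]-0.375
obs=[((70,35),(578,40)),((70,-35),(668,205)),((-165,35),(55,368)),((-165,-35),(165,505))]
W=[atz("wrist",f(p),0.008)[:2] for _,p in obs]
def pos(v,l): c,s=np.cos(v[2]),np.sin(v[2]); return v[:2]+np.array([c*l[0]-s*l[1],s*l[0]+c*l[1]])/1000
r=least_squares(lambda v:np.concatenate([pos(v,l)-w for (l,_),w in zip(obs,W)]),[.57,.12,1.79])
print("socket",r.x,"res",r.fun)
B=np.array([atz("wrist",f(p),0.145) for p in((433,240),(483,230),(535,383),(485,402))])
print("bar corners",B,"centre",B.mean(0)); 
for a,b in((0,3),(1,2)): d=B[b]-B[a];print(np.linalg.norm(d),np.arctan2(d[1],d[0])%np.pi)
print("width",np.linalg.norm(B[0]-B[1]),np.linalg.norm(B[2]-B[3]))
E
```

```text
socket [0.5706 0.1261 1.7823] res [-0.0004  0.0013 -0.0007  0.003   0.     -0.0007  0.0011 -0.0036]
bar corners [[0.5448 0.1189 0.145 ]
 [0.5468 0.1325 0.145 ]
 [0.5927 0.132  0.145 ]
 [0.5932 0.1171 0.145 ]] centre [0.5694 0.1251 0.145 ]
0.04853242477522217 3.103538735872743
0.045958470242371166 3.130227853418723
width 0.013725796518602977 0.014910039493464377
```

Call:
apply_moves:
  commands:
    - [0,0,0.1,0.01,0.008,-0.03,100]
    - [0,0,0.2,0.018,0.014,-0.06,100]
    - [0,0,0.32,0.023,0.017,-0.095,100]
    - [0,0,0.32,0.023,0.017,-0.095,100]
    - [0,0,0.32,0.023,0.017,-0.095,100]

```text
time: 3.7
tool_pos: [0.5698, 0.1247, 0.2199]
ee_rot: [-3.141, -0.002, 3.111]
wrist_force: [0.4, -1.1, 0.1]
width: 0.0941
finger_force: 0.0
```

```bash
python3 - <<'E'
from h import *
cam("wrist"); save("wrist","w2.png"); np.set_printoptions(precision=4,suppress=True)
o=get_obs(); print(o["tool_pos"],o["ee_rot"],o["wrist_force"])
import bench; print(getattr(bench,"grip_point_offset",None))
for p in [(.57,.1255,.145),tuple(o["tool_pos"])]: print(proj("wrist",p))
for q in ("grip_bar","arbor"):
  r=place_of("wrist",q)
  if r: print(q,r[0])
E
```

```text
[0.5706 0.1247 0.2218] [3.1413 0.0019 3.1107] [-0.5865  0.0397  0.1968]
0.0188
[320.2328 211.4122]
[319.0597 251.9325]
grip_bar {'pixel': [319.5, 205.0], 'score': 0.68}
arbor {'pixel': [316.1, 199.4], 'score': 0.72}
```

View pics/w2.png

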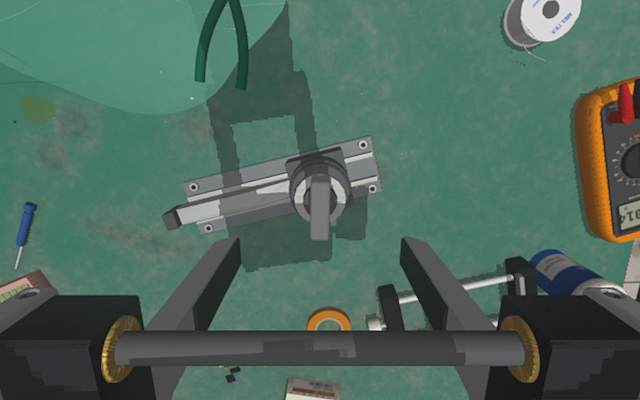

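The bar stands vertical in the image, centred at about (320,211), as predicted from the first view at z=0.145. I'll go down and grip.

Call:
apply_moves:
  commands:
    - [0,0,0,0,0,-0.04,60]
    - [0,0,0,0,0,-0.075,60]
    - [0,0,0,0,0,-0.095,60]
    - [0,0,0,0,0,-0.106,60]
    - [0,0,0,0,0,-0.106,60]

```text
time: 4.35
tool_pos: [0.5701, 0.1246, 0.114]
ee_rot: [-3.142, -0.001, 3.112]
wrist_force: [-0.5, 0.1, -0.3]
width: 0.0579
finger_force: 0.0
```

Call:
apply_moves:
  commands:
    - [0,0,0,0,0,0,0]
    - [0,0,0,0,0,0,0]
    - [0,0,0,0,0,0,0]
    - [0,0,0,0,0,0,0]
    - [0,0,0,0,0,0,0]

```text
time: 4.85
tool_pos: [0.5712, 0.1248, 0.1157]
ee_rot: [3.141, 0.003, 3.113]
wrist_force: [-0.8, 2.3, 8.8]
width: 0.0207
finger_force: 5.2
```

Call:
apply_moves:
  commands:
    - [0,0,0,0,0,0,0]
    - [0,0,0,0,0,0,0]
    - [0,0,0,0,0,0,0]
    - [0,0,0,0,0,0,0]
    - [0,0,0,0,0,0,0]

```text
time: 5.35
tool_pos: [0.5714, 0.1247, 0.1161]
ee_rot: [3.141, 0.004, 3.113]
wrist_force: [0.0, -0.3, 5.7]
width: 0.0156
finger_force: 32.7
```

```bash
python3 - <<'E'
from h import *
cam("wrist"); save("wrist","w3.png",(160,130,480,330),2)
o=get_obs(); print(o)
E
```

```text
{'time': 5.4, 'joint_positions': array([ 1.18171645e-01,  1.94633553e-01,  1.42766856e+00, -2.79916528e-04,
        1.51549339e+00, -1.42375808e+00]), 'qvel': array([ 7.59871747e-05, -4.82136566e-04, -4.58415461e-04, -1.60407334e-04,
       -5.72901228e-04,  1.39789877e-03]), 'joint_torque': array([ 1.25417076e-01, -3.43640184e+01, -2.66943991e+01,  1.02823719e-01,
       -5.17755048e-02,  1.87639402e-03]), 'tool_pos': array([0.5714028 , 0.12473851, 0.11619213]), 'ee_rot': array([3.14131287, 0.00379713, 3.11274046]), 'wrist_force': array([ 0.18138156, -0.57045947,  5.84353839]), 'wrist_torque': array([-0.04403011,  0.1321521 , -0.01394634]), 'finger_force': 32.747110325144604, 'width': 0.016101919234890925}
```

View pics/w3.png

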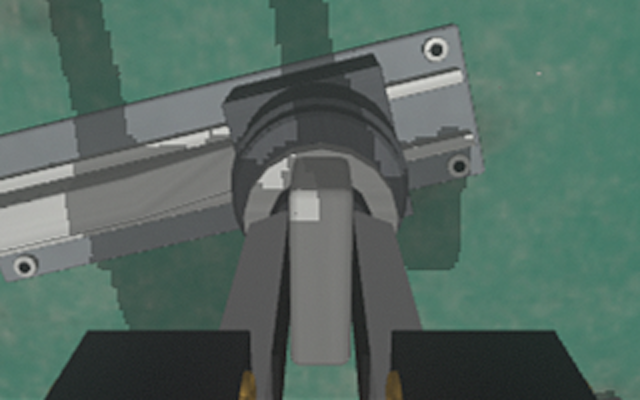

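Gripped on both faces. I'll turn it -1.33 rad toward the rail's direction.

Call:
apply_moves:
  commands:
    - [0,0,-0.1,0,0,0,0]
    - [0,0,-0.2,0,0,0,0]
    - [0,0,-0.3,0,0,0,0]
    - [0,0,-0.4,0,0,0,0]
    - [0,0,-0.5,0,0,0,0]

```text
time: 5.9
tool_pos: [0.5711, 0.1249, 0.116]
ee_rot: [3.14, 0.002, 2.609]
wrist_force: [0.0, 0.0, 5.2]
width: 0.016
finger_force: 32.8
```

Call:
apply_moves:
  commands:
    - [0,0,-0.1,0,0,0,0]
    - [0,0,-0.2,0,0,0,0]
    - [0,0,-0.3,0,0,0,0]
    - [0,0,-0.4,0,0,0,0]
    - [0,0,-0.5,0,0,0,0]

```text
time: 6.4
tool_pos: [0.5702, 0.125, 0.1147]
ee_rot: [3.141, 0.0, 2.109]
wrist_force: [-0.2, -0.6, -1.4]
width: 0.0162
finger_force: 32.4
```

Call:
apply_moves:
  commands:
    - [0,0,-0.1,0,0,0,0]
    - [0,0,-0.2,0,0,0,0]
    - [0,0,-0.28,0,0,0,0]
    - [0,0,-0.33,0,0,0,0]
    - [0,0,-0.33,0,0,0,0]

```text
time: 6.9
tool_pos: [0.5697, 0.1246, 0.1129]
ee_rot: [-3.14, 0.0, 1.783]
wrist_force: [0.3, 0.3, -2.5]
width: 0.0157
finger_force: 32.3
```

Call:
apply_moves:
  commands:
    - [0,0,0,0,0,-0.003,0]
    - [0,0,0,0,0,-0.006,0]
    - [0,0,0,0,0,-0.009,0]
    - [0,0,0,0,0,-0.011,0]
    - [0,0,0,0,0,-0.011,0]

```text
time: 7.4
tool_pos: [0.5702, 0.1241, 0.1048]
ee_rot: [3.141, 0.001, 1.783]
wrist_force: [-3.3, -2.1, 6.7]
width: 0.016
finger_force: 32.6
```

It has entered the slot. I'll push on.

Call:
apply_moves:
  commands:
    - [0,0,0,-0.001,-0.0005,-0.002,0]
    - [0,0,0,-0.001,-0.0005,-0.004,0]
    - [0,0,0,-0.001,-0.0005,-0.006,0]
    - [0,0,0,-0.001,-0.0005,-0.006,0]
    - [0,0,0,-0.001,-0.0005,-0.006,0]

```text
time: 7.9
tool_pos: [0.5702, 0.1238, 0.1027]
ee_rot: [3.137, 0.002, 1.783]
wrist_force: [-6.2, -2.9, 18.2]
width: 0.016
finger_force: 32.4
```

Call:
apply_moves:
  commands:
    - [0,0,0,-0.001,-0.0005,-0.002,0]
    - [0,0,0,-0.001,-0.0005,-0.004,0]
    - [0,0,0,-0.001,-0.0005,-0.004,0]
    - [0,0,0,-0.001,-0.0005,-0.004,0]
    - [0,0,0,-0.001,-0.0005,-0.004,0]

```text
time: 8.4
tool_pos: [0.5702, 0.1238, 0.1027]
ee_rot: [3.133, 0.002, 1.784]
wrist_force: [-9.8, -1.9, 29.6]
width: 0.0161
finger_force: 33.0
```

```bash
python3 - <<'E'
from h import *
cam("wrist"); save("wrist","w4.png",(160,130,480,330),2)
cam("scene"); save("scene","s2.png",(280,140,360,220),7)
o=get_obs(); print(o["tool_pos"],o["ee_rot"],o["wrist_force"])
E
```

```text
[0.57023439 0.12381879 0.10266149] [3.13275385e+00 1.64889835e-03 1.78355337e+00] [-10.14175564  -2.21504627  29.96945929]
```

View pics/w4.png

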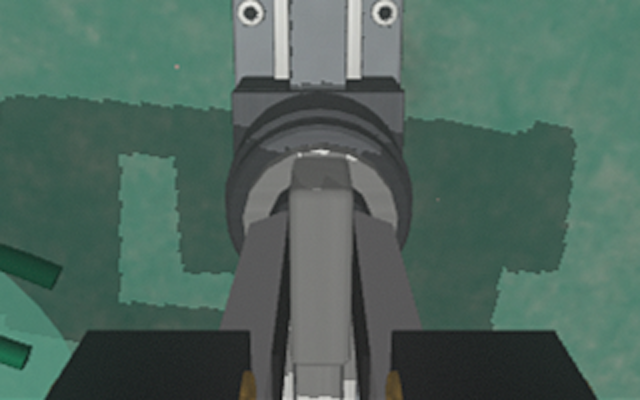

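View pics/s2.png

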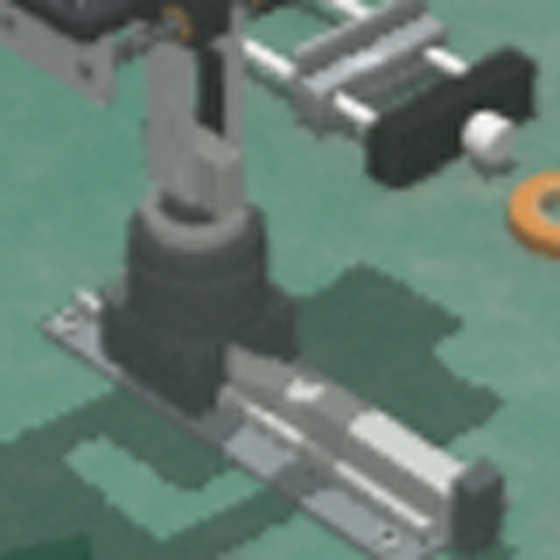

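No further travel as the force rose from 18 to 30 N, and the flange sits flush with the bar parallel to the rail, so it's home. I'll unload, open and lift.

Call:
apply_moves:
  commands:
    - [0,0,0,0.001,0.0005,0.005,0]
    - [0,0,0,0.002,0.001,0.01,0]
    - [0,0,0,0.002,0.001,0.01,60]
    - [0,0,0,0.002,0.001,0.01,60]
    - [0,0,0,0.002,0.001,0.01,60]

```text
time: 9.0
tool_pos: [0.5705, 0.1252, 0.1028]
ee_rot: [3.141, -0.001, 1.783]
wrist_force: [0.1, -0.5, 1.3]
width: 0.0366
finger_force: 0.0
```

Call:
apply_moves:
  commands:
    - [0,0,0,0,0,0,60]
    - [0,0,0,0,0,0.02,60]
    - [0,0,0,0,0,0.06,60]
    - [0,0,0,0,0,0.1,60]
    - [0,0,0,0,0,0.14,60]

```text
time: 9.5
tool_pos: [0.5698, 0.1249, 0.2438]
ee_rot: [-3.14, -0.0, 1.783]
wrist_force: [0.9, -0.5, 0.9]
width: 0.0565
finger_force: 0.0
```

Call:
apply_moves:
  commands:
    - [0,0,0,0.01,-0.045,0,0]
    - [0,0,0,0.02,-0.09,0,0]
    - [0,0,0,0.03,-0.135,-0.01,0]
    - [0,0,0,0.04,-0.18,-0.02,0]
    - [0,0,0,0.05,-0.225,-0.03,0]

```text
time: 10.0
tool_pos: [0.6204, -0.1017, 0.2123]
ee_rot: [3.142, -0.001, 1.783]
wrist_force: [-0.1, 0.0, -0.7]
width: 0.0196
finger_force: 0.0
```

Call:
apply_moves:
  commands:
    - [0,0,0,0.004,-0.02,-0.02,0]
    - [0,0,0,0.004,-0.02,-0.04,0]
    - [0,0,0,0.004,-0.02,-0.04,0]
    - [0,0,0,0.004,-0.02,-0.04,0]
    - [0,0,0,0.004,-0.02,-0.04,0]

```text
time: 10.5
tool_pos: [0.6249, -0.1196, 0.1746]
ee_rot: [3.139, 0.001, 1.784]
wrist_force: [0.0, 0.9, 0.1]
width: 0.0004
finger_force: 0.0
```

```bash
python3 - <<'E'
from h import *
np.set_printoptions(precision=4,suppress=True)
cam("wrist"); save("wrist","w5.png")
o=get_obs(); print(o["tool_pos"],o["ee_rot"],o["width"])
u=np.array([np.cos(1.782),np.sin(1.782)])
r=place_of("wrist","wedge"); print(r[:1])
if r:
  p=atz("wrist",r[0]["pixel"],.008)[:2]-[.5704,.125]; print("along,across",p@u,p@[-u[1],u[0]])
for d in(.175,.18,.19): print(d,proj("wrist",[*(np.array([.5704,.125])-d*u),.046]))
E
```

```text
[ 0.625  -0.1196  0.1749] [3.1389 0.0013 1.784 ] 0.0003563227312134155
[{'pixel': [315.2, 125.4], 'score': 0.88}]
along,across -0.1869513370192849 0.0019912105424498704
0.175 [316.9133 113.9837]
0.18 [316.9223 119.7068]
0.19 [316.9401 130.9953]
```

View pics/w5.png

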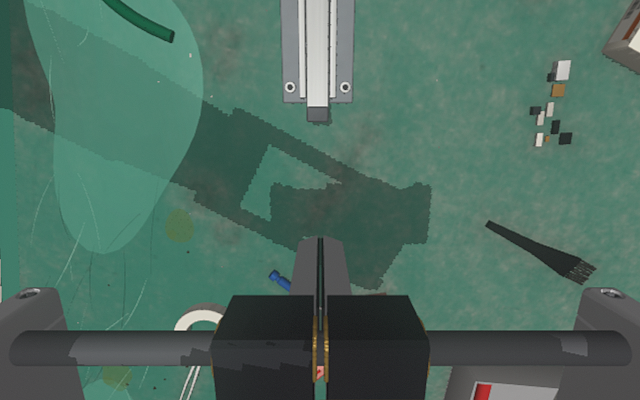

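The butt is at about (317,122) in the picture, 0.183 m before the axis and nearly centred on the tool. I'll lower the shut fingers behind it and push.

Call:
apply_moves:
  commands:
    - [0,0,0,-0.002,0,-0.045,0]
    - [0,0,0,-0.002,0,-0.09,0]
    - [0,0,0,-0.002,0,-0.125,0]
    - [0,0,0,-0.002,0,-0.147,0]
    - [0,0,0,-0.002,0,-0.147,0]

```text
time: 11.1
tool_pos: [0.6196, -0.1189, 0.0223]
ee_rot: [-3.135, -0.003, 1.784]
wrist_force: [-0.3, 0.5, -0.8]
width: 0.0004
finger_force: 0.0
```

Call:
apply_moves:
  commands:
    - [0,0,0,-0.0042,0.0196,0,0]
    - [0,0,0,-0.0084,0.0391,0,0]
    - [0,0,0,-0.0105,0.0489,0,0]
    - [0,0,0,-0.0115,0.0538,0,0]
    - [0,0,0,-0.0126,0.0587,0,0]

```text
time: 11.6
tool_pos: [0.6102, -0.0609, 0.0273]
ee_rot: [3.14, 0.002, 1.784]
wrist_force: [0.5, -0.5, 0.7]
width: 0.0003
finger_force: 0.5
```

Call:
apply_moves:
  commands:
    - [0,0,0,-0.001,0.0049,0,0]
    - [0,0,0,-0.0021,0.0098,0,0]
    - [0,0,0,-0.0031,0.0147,0,0]
    - [0,0,0,-0.0042,0.0196,0,0]
    - [0,0,0,-0.0052,0.0244,0,0]

```text
time: 12.1
tool_pos: [0.6043, -0.0369, 0.0259]
ee_rot: [-3.142, -0.0, 1.782]
wrist_force: [-0.0, -1.0, 0.9]
width: 0.0
finger_force: 0.4
```

```bash
python3 - <<'E'
from h import *
np.set_printoptions(precision=4,suppress=True)
o=get_obs(); u=np.array([np.cos(1.782),np.sin(1.782)]); p=o["tool_pos"][:2]-[.5704,.125]
print("tcp along",p@u,"across",p@[-u[1],u[0]],"F along",o["wrist_force"][:2]@u,o["wrist_force"])
cam("wrist");cam("scene")
for n in("wrist","scene"):
  r=place_of(n,"wedge")
  if r: q=atz(n,r[0]["pixel"],.008)[:2]-[.5704,.125]; print(n,r[0],q@u,q@[-u[1],u[0]])
E
```

```text
tcp along -0.16545661730258426 across 0.0007819194364578579 F along -0.9371472503353354 [-0.0061 -0.9597  0.9311]
wrist {'pixel': [317.5, 226.3], 'score': 0.84} -0.15664032917372026 0.001894765763450835
scene {'pixel': [347.6, 213.2], 'score': 0.51} -0.1649473500312257 -0.011131256750275284
```

Call:
apply_moves:
  commands:
    - [0,0,0,-0.0008,0.0039,0,0]
    - [0,0,0,-0.0017,0.0078,0,0]
    - [0,0,0,-0.0025,0.0117,0,0]
    - [0,0,0,-0.0034,0.0156,0,0]
    - [0,0,0,-0.0042,0.0196,0,0]

```text
time: 12.8
tool_pos: [0.6019, -0.0248, 0.0264]
ee_rot: [3.141, 0.015, 1.782]
wrist_force: [3.6, -19.4, -3.0]
width: 0.0007
finger_force: 9.8
```

```bash
cat > chk.py <<'E'
from h import *
np.set_printoptions(precision=4,suppress=True)
o=get_obs(); u=np.array([np.cos(1.782),np.sin(1.782)]); p=o["tool_pos"][:2]-[.5704,.125]
print("tcp along",p@u,"across",p@[-u[1],u[0]],"F along",o["wrist_force"][:2]@u,o["wrist_force"],o["time"])
cam("wrist")
r=place_of("wrist","wedge")
if r: q=atz("wrist",r[0]["pixel"],.008)[:2]-[.5704,.125]; print(r[0],q@u,q@[-u[1],u[0]])
E
python3 chk.py
```

```text
tcp along -0.1530815352385478 across 0.0005833741234413056 F along -19.75459453942776 [  3.6447 -19.4221  -3.0489] 12.8
{'pixel': [318.2, 227.5], 'score': 0.75} -0.14547123610736434 0.0012301942809002534
```

Call:
apply_moves:
  commands:
    - [0,0,0,-0.0004,0.002,0,0]
    - [0,0,0,-0.0008,0.0039,0,0]
    - [0,0,0,-0.0013,0.0059,0,0]
    - [0,0,0,-0.0017,0.0078,0,0]
    - [0,0,0,-0.0021,0.0098,0,0]

```text
time: 13.4
tool_pos: [0.6001, -0.0169, 0.0263]
ee_rot: [3.141, 0.017, 1.78]
wrist_force: [3.9, -20.4, -4.0]
width: 0.0006
finger_force: 10.5
```

```bash
python3 chk.py
```

```text
tcp along -0.14498654097166236 across 0.0007430439470325823 F along -20.772266997877452 [  3.9351 -20.4006  -3.9711] 13.4
{'pixel': [316.5, 227.3], 'score': 0.77} -0.13725585425970907 0.002461903032642191
```

Call:
apply_moves:
  commands:
    - [0,0,0,-0.0007,0.0033,0,0]
    - [0,0,0,-0.0014,0.0066,0,0]
    - [0,0,0,-0.0021,0.0098,0,0]
    - [0,0,0,-0.0028,0.0131,0,0]
    - [0,0,0,-0.0032,0.0147,0,0]

```text
time: 14.0
tool_pos: [0.5964, -0.0006, 0.026]
ee_rot: [3.141, 0.014, 1.78]
wrist_force: [3.1, -14.6, -2.9]
width: 0.0002
finger_force: 7.4
```

```bash
python3 chk.py; python3 - <<'E'
from h import *
cam("scene"); save("scene","s3.png",(280,140,360,220),7)
E
```

```text
tcp along -0.12825882951101075 across 0.0009428020677313876 F along -14.91175656942409 [  3.113  -14.5832  -2.8847] 14.0
{'pixel': [317.6, 224.2], 'score': 0.65} -0.1182613290997273 0.0019514309857028523
```

View pics/s3.png

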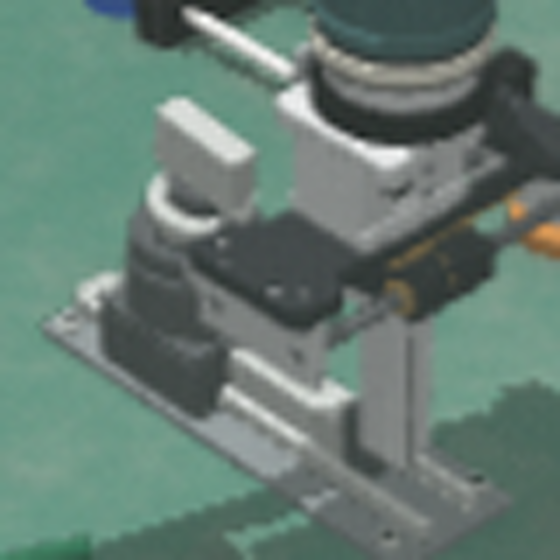

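The arbor has risen with the wedge. The dark body in front is the gripper, nearer the camera and clear of the arbor. About 6 mm more is needed.

Call:
apply_moves:
  commands:
    - [0,0,0,-0.0002,0.0012,0,0]
    - [0,0,0,-0.0005,0.0024,0,0]
    - [0,0,0,-0.0008,0.0036,0,0]
    - [0,0,0,-0.001,0.0048,0,0]
    - [0,0,0,-0.0013,0.0059,0,0]

```text
time: 14.65
tool_pos: [0.5943, 0.0089, 0.0259]
ee_rot: [3.142, 0.007, 1.782]
wrist_force: [2.0, -8.8, -2.0]
width: 0.0008
finger_force: 4.7
```

```bash
python3 chk.py
```

```text
tcp along -0.11855815897573059 across 0.0009421523667723537 F along -8.978882861866547 [ 1.9987 -8.7544 -1.9569] 14.65
{'pixel': [319.7, 226.5], 'score': 0.64} -0.10998411548838376 0.0006192999041895584
```

Butt is about 0.110 m from the axis, for roughly 10.5 mm of lift. I'll back off straight along the rail, then up and away.

Call:
apply_moves:
  commands:
    - [0,0,0,0.001,-0.005,0,0]
    - [0,0,0,0.003,-0.015,0,0]
    - [0,0,0,0.008,-0.039,0,0]
    - [0,0,0,0.015,-0.068,0,0]
    - [0,0,0,0.023,-0.108,0,0]

```text
time: 15.25
tool_pos: [0.6169, -0.0947, 0.0261]
ee_rot: [3.141, -0.001, 1.785]
wrist_force: [0.8, -0.3, -0.7]
width: 0.0001
finger_force: 0.0
```

Call:
apply_moves:
  commands:
    - [0,0,0,0.004,-0.02,0.04,0]
    - [0,0,0,0.008,-0.04,0.08,0]
    - [0,0,0,0.01,-0.05,0.12,0]
    - [0,0,0,0.01,-0.05,0.16,0]
    - [0,0,0,0.01,-0.05,0.18,0]

```text
time: 15.75
tool_pos: [0.628, -0.1461, 0.2112]
ee_rot: [3.135, 0.003, 1.782]
wrist_force: [0.0, -0.3, 0.8]
width: 0.0001
finger_force: 0.0
```

```bash
python3 - <<'E'
from h import *
np.set_printoptions(precision=4,suppress=True)
cam("top");cam("scene");cam("wrist"); u=np.array([np.cos(1.782),np.sin(1.782)])
for q,z in (("wedge",.008),("arbor",.095),("solder_spool",0),("cutters",0),("tape_roll",0)):
  P={n:place_of(n,q) for n in("scene","top","wrist")}
  print(q,{n:atz(n,r[0]["pixel"],z)[:2] for n,r in P.items() if r})
  if P["scene"] and P["top"]: print("  tri",tri([(n,P[n][0]["pixel"]) for n in("scene","top")]))
a=cv2.resize(C["scene"][3][140:220,270:370],None,fx=5,fy=5,interpolation=2)
b=cv2.resize(C["top"][3][160:240,230:330],None,fx=5,fy=5,interpolation=2)[:,:300]
cv2.imwrite("pics/final.png",np.hstack([a,b])[...,::-1])
E
```

```text
wedge {'scene': array([0.5904, 0.0143]), 'top': array([ 0.5313, -0.3274]), 'wrist': array([0.5892, 0.0188])}
  tri (array([ 0.4814, -0.2372,  0.246 ]), [np.float64(0.04698179749325549), np.float64(0.04698179749325547)])
arbor {'scene': array([0.5678, 0.133 ]), 'top': array([0.5688, 0.1225])}
  tri (array([0.5657, 0.1232, 0.1018]), [np.float64(0.003007371095747782), np.float64(0.0030073710957478337)])
solder_spool {'scene': array([0.4129, 0.3575]), 'top': array([0.4154, 0.3449])}
  tri (array([0.4124, 0.3447, 0.0075]), [np.float64(0.003918007928927563), np.float64(0.003918007928927493)])
cutters {'scene': array([0.4027, 0.0306]), 'top': array([0.408 , 0.0336])}
  tri (array([ 0.4062,  0.0345, -0.0047]), [np.float64(0.001608376855047286), np.float64(0.00160837685504732)])
tape_roll {'scene': array([ 0.5263, -0.3394]), 'top': array([ 0.5345, -0.3282]), 'wrist': array([ 0.5354, -0.3236])}
  tri (array([ 0.5344, -0.3314, -0.0127]), [np.float64(0.0006936596848619261), np.float64(0.0006936596848618673)])
```

View pics/final.png

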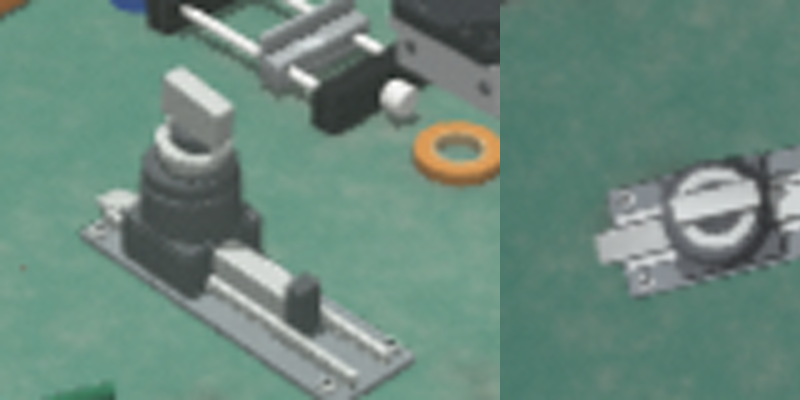

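The picture shows the arbor upright and raised, the wedge tip through the far side at about (615,245), and the other things in place.

```bash
python3 -c "
from bench import *
print(close_job())"
```

```text
the job is handed in; nothing more can be done
None
```

The arbor was turned into its slot, pushed home and released; the wedge then lifted it an estimated 10.5 mm (from the wedge's travel), it stands upright on the wedge, and the job is handed in at about 16 of 54 s with no verdict returned.

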